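Third hand: close the slide box and hold it against the sprung fence

TASK

Fold the stiff lid of the wooden slide box fully shut, so that a colleague can screw the catch tight on the side that faces you. Then, with the box standing flat on the table, push it squarely and lengthwise against the steel plate of the sprung fence roughly centred on it, until the red pointer stands well inside the green band, and keep it pressed there steadily: your program finishes while you are still holding the pressure, with nothing let go. Close the lid before the box touches the fence, never drive the plate to the end of its travel, and leave the screwdriver, dish, hand lens and dropper bottle where they are.

Things in the scene. Friction and masses are not known exactly. Their poses are not given: they have to be found in the camera images.
- box: Loose red-brown wooden slide box, 92 (x) x 178 (y) x 36 mm when shut, 0.3 to 0.5 kg, on the table (friction about 0.6). Origin: centre of its underside. +y: long axis, towards the fence; -x: front with a small catch (22 mm wide, 4 mm proud, at mid-length), facing the robot; +x: hinge side. Hollow tray 26 mm high, walls 3 mm. Too wide to grip across: push it.
- box_lid (a joint): Lid hinge, along box y: 0 = fully shut, 1.57 = upright, 1.83 = limit. Starts open (1.0 to 1.65); friction holds it at any angle (about 0.08 N m, about 1 N at its free edge), it does not fall shut. The lid is a shallow tray 92 x 178 x 10 mm; open, it rises over the hinge side with its inside towards the front.
- lid_hinge (a point): Middle of the lid's hinge line, on the box: 47 mm towards box +x and 26 mm above the box's underside.
- lid_edge (a point): Middle of the upper front edge of the lid, on the lid: 93 mm from the hinge line. With the lid shut it is at the front of the box, 36 mm above the table.
- near_end (a point): Centre of the box's short end face that looks away from the fence (box y = -89 mm), 15 mm above the table. The face is 92 mm wide; the tray reaches 26 mm up, the lid's side above it to 36 mm.
- jig: Sprung fence fixed to the table: grey guide block on an aluminium foot, 130 mm long, 150 mm wide, 54 mm high, a steel pressure plate in front on two sprung pins. Origin on the table under the middle of the resting plate's face; +x is the direction in which the box is pushed, y along the plate, z up. On the block a white scale with green band and red end, a red pointer on the plate moving over it.
- plate (a joint): How far the pressure plate is pushed back along jig x, in m: 0 = at rest, 0.022 = end of travel. The spring gives 0.8 N per mm without preload. The green band runs from 0.006 to 0.016 (about 5 to 13 N); its middle is 0.011 (about 9 N).
- plate_face (a point): Point in the middle of the flat steel face of the pressure plate, 20 mm above the table; it moves with the plate. The face is 140 mm wide and reaches from 4 to 50 mm above the table.
- driver: Loose screwdriver, 170 mm long, lying on the table; origin under its middle. Leave it alone.
- dish: Loose covered petri dish, 90 mm across, 14 mm high; origin at the centre of its underside. Leave it alone.
- lens: Loose black hand lens, 127 x 52 x 9 mm, lying flat; origin under its middle. Leave it alone.
- bottle: Loose brown dropper bottle, 33 mm across, 102 mm high, standing; origin at the centre of its underside. Leave it alone.

How it is judged:
By the outcome, as a careful person would: the job done as asked, in the order asked, and still so for the second after the job is handed in, while the arm keeps its last pose, push and grip.
It also fails if it takes over 61 s, if anything falls off the work surface, if the arm or the gripper's body presses on something with over 40 N, if the wrist force passes 120 N, or if a joint passes its speed limit or range.

ROBOT

A 6-joint arm with a two-finger parallel gripper is mounted at the origin on a cart in front of the work surface, level with it; the furniture and walls round the work are solid. World frame = base frame: x ahead of the robot, y to its left, z up, the work surface at z = 0. Lengths are in mm, angles in degrees, forces in N, time in s.
With the tool pointing down it reaches from about 350 to 850 mm from the base axis. Payload 8.1 kg.
Tool frame: the origin (TCP) lies at the very end of the fingers, on their centre line; the grasp point (between the pads) lies 19 mm behind it; z points along the fingers, y is the direction in which the jaws open and shut (so a half turn about z gives the same grasp; the last joint's range is limited). The gripper opens to 85 mm and grips with 20 to 120 N. Pads are 22 mm wide; open, the fingers measure 114 mm over their backs; the gripper's body (76 mm by 85 mm) begins 54 mm behind the grasp point. The pads swing forward as they close: fully open they stand 13 mm farther back than shut.
Start: joints at [69.935, 7.471, 85.268, -0, 87.261, -4.893], TCP at [157.008, 579.097, 231.292] pointing down, gripper open.
Joint ranges: [-169.43, 169.43], [-51.17, 129.36], [1.28, 143.12], [-76.62, 256.62], [0, 156.53], [-152.29, 152.29]. Speed limits (degrees/s): [136.94, 136.94, 159.86, 180, 180, 180].

INTERFACE

Orientations are given as [roll, pitch, yaw] about the fixed x, y, z axes, in that order (R = Rz(yaw) Ry(pitch) Rx(roll)).
In Python, from bench import r gives the robot as it stands.
- The arm moves only by the shell command python3 -m jog 'ROWS' [OPENING] [FORCE]. ROWS is JSON, a list of rows, each a list of 6 numbers: the shift along the tool's x, y, z normalised to -1 to 1, where 1 is 0.25 m, then the turn, a rotation vector about the tool's x, y, z normalised to -1 to 1, where 1 is pi rad. In form: [[x, y, z, ax, ay, az], ...]. A call has 1 to 10 rows; each row is the pose to reach, as a shift and turn from the pose commanded when the call began, along the tool's axes at that moment, turning the shorter way round; what a row does not reach only later rows make up. A row lasts 1/10 s, in which the tool goes at most 50 mm and 8.59 degrees, less where a joint would pass 70% of its speed; a pose out of reach is approached as far as the arm can. A call with a number of a shift or a turn outside -1 to 1 is refused whole. A call with a gripper value outside its range is refused whole. OPENING is the opening, from 0 (shut) to 1 (fully open), set as the call begins (- or left out, the last holds). The fingers move at their own pace and stop on an object; FORCE is the grip in N (left out, the last holds). Time passes only in rows, so rows that repeat a pose let the fingers close. It gives the time, the measured TCP pose, the force and the opening at its end, in the units of the state.
- r.sense(): the state, without advancing time (a new reading comes with each control period).
- r.snapshot(name): name is "scene" or "top"; returns a dict with "pixels" (384x512x3 uint8, red, green, blue), "intrinsics" (3x3 intrinsics, pixels), "extrinsics" (4x4, takes a point from camera to world coordinates). Camera axes: x right, y down, z forward; pixel columns grow to the right and rows downward; lengths in mm; the calibration is good to about 2 mm. A picture is of the moment at which its call begins. There is no depth.
- r.hand_in(): hands the job in, once; it reports no verdict.
The state is a dict: "time": time; "joint_pos": joint angles; "qd": joint speeds; "joint_efforts": joint torques, N m; "tool_pos": TCP position; "tcp_rot": TCP orientation; "ft_force": force on the tool from outside, world axes, zero at the start; "wrist_torque": the same for the moment, N m; "finger_gap": finger opening in mm.
Only numpy, scipy, OpenCV 4.12 (cv2) and the standard library are available. Lean on these libraries where they do the work, as an engineer would, in place of code of your own. Each camera call takes 0.05 s, during which the arm holds its last target.

## Working session

There is one attempt and no reset: what is moved stays moved. The work goes in short steps, Python scripts to look and compute and a shell command to move; the robot and the scene stay as the last step left them, time stands still between calls to the robot, and variables do not carry over. Pictures are saved under pics/ and viewed, and the job is handed in when it is done.

```bash
ls && mkdir -p pics && python3 - <<'E'
from bench import r
import cv2
for n in("scene","top"):
    s=r.snapshot(n); cv2.imwrite(f"pics/{n}0.png",cv2.resize(s["pixels"][:,:,::-1],(800,600),interpolation=cv2.INTER_CUBIC))
    print(n,s["intrinsics"],s["extrinsics"].round(3) if hasattr(s["extrinsics"],'round') else s["extrinsics"])
print(r.sense())
E
```

```text
pics
scene [[468.09686103   0.         262.62105767]
 [  0.         468.09686103 188.53481903]
 [  0.           0.           1.        ]] [[ 7.83000e-01 -3.26000e-01  5.30000e-01 -1.97730e+01]
 [-6.22000e-01 -4.29000e-01  6.54000e-01 -7.26300e+02]
 [ 1.40000e-02 -8.42000e-01 -5.39000e-01  6.39813e+02]
 [ 0.00000e+00  0.00000e+00  0.00000e+00  1.00000e+00]]
top [[434.06944579   0.         248.31418776]
 [  0.         434.06944579 180.99621701]
 [  0.           0.           1.        ]] [[-2.30000e-02 -9.82000e-01  1.85000e-01  3.48364e+02]
 [-1.00000e+00  2.20000e-02 -1.20000e-02  4.22000e+00]
 [ 7.00000e-03 -1.85000e-01 -9.83000e-01  1.12844e+03]
 [ 0.00000e+00  0.00000e+00  0.00000e+00  1.00000e+00]]
{'time': 0.1, 'joint_pos': array([ 6.99367944e+01,  7.50924184e+00,  8.53238324e+01, -1.79489346e-04,
        8.72607837e+01, -4.89243163e+00]), 'qd': array([ 0.06454592, -0.14758046, -0.09296352, -0.0134372 ,  0.08083881,
       -0.0285125 ]), 'joint_efforts': array([ 7.56416994e-04, -5.70953035e+01, -5.01939762e+01, -2.60504912e-04,
        8.27461045e-03,  5.73434932e-05]), 'tool_pos': array([156.82187737, 578.63334743, 230.35777184]), 'tcp_rot': array([-1.79906469e+02, -7.82608341e-03,  1.64829228e+02]), 'ft_force': array([0.63033269, 0.51504565, 0.14969073]), 'wrist_torque': array([-0.03160618,  0.04171472, -0.01399474]), 'finger_gap': 85.4694762227103}
```

View pics/scene0.png

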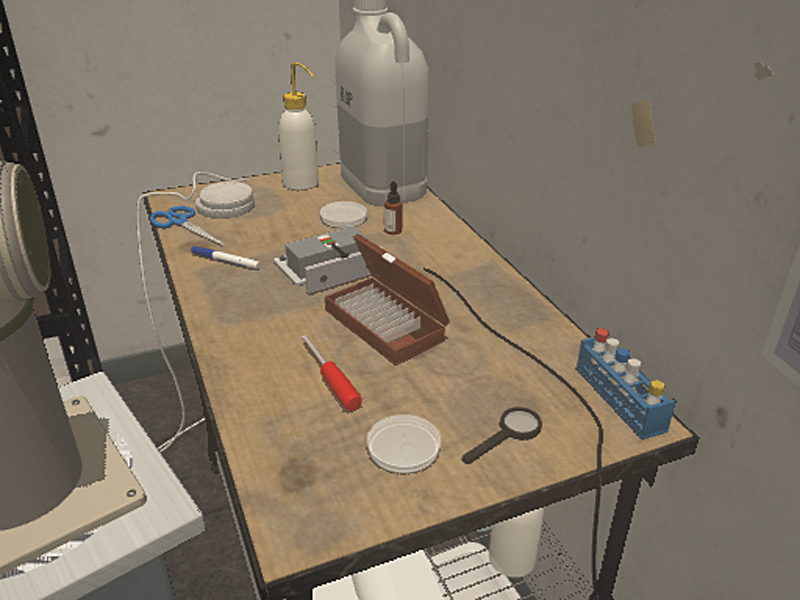

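View pics/top0.png

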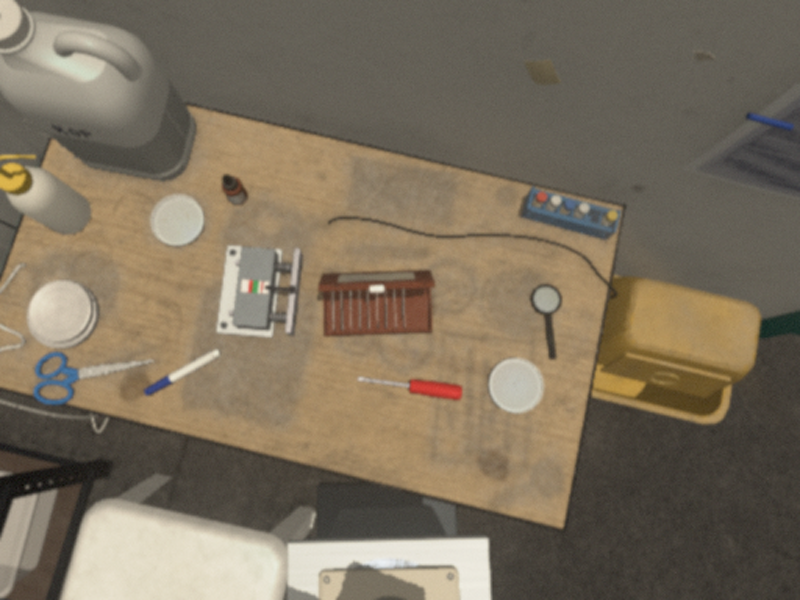

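The scene view shows the open box at (325-447, 235-360), with the plate to its left at (305-370, 255-290) and the screwdriver in front of it. The top view shows the tray at (322-432, 285-335), the plate at x≈293 and the dish at (516, 385). I'll zoom in and measure next.

```bash
cat > h.py <<'E'
import numpy as np, cv2
from bench import r
def snap(n):
    s=r.snapshot(n); return s["pixels"],np.array(s["intrinsics"]),np.array(s["extrinsics"])
def ray(K,E,u,v):
    d=E[:3,:3]@np.linalg.solve(K,[u,v,1.]); return E[:3,3],d
def onz(K,E,u,v,z):
    o,d=ray(K,E,u,v); return o+d*(z-o[2])/d[2]
def proj(K,E,p):
    q=E[:3,:3].T@(np.array(p,float)-E[:3,3]); q=K@q; return q[:2]/q[2]
def crop(n,x0,y0,x1,y1,f,name):
    px,K,E=snap(n); cv2.imwrite("pics/"+name,cv2.resize(px[y0:y1,x0:x1,::-1],None,fx=f,fy=f,interpolation=cv2.INTER_CUBIC)); return px,K,E
E
python3 - <<'E'
from h import *
crop("top",130,140,330,270,4,"t1.png")
crop("scene",170,130,300,240,6,"s1.png")
E
```

```text
(no output)
```

View pics/t1.png

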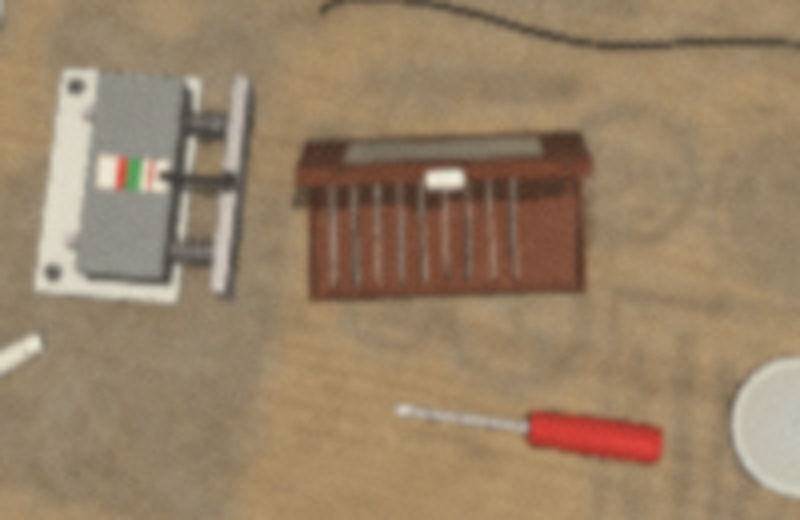

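View pics/s1.png

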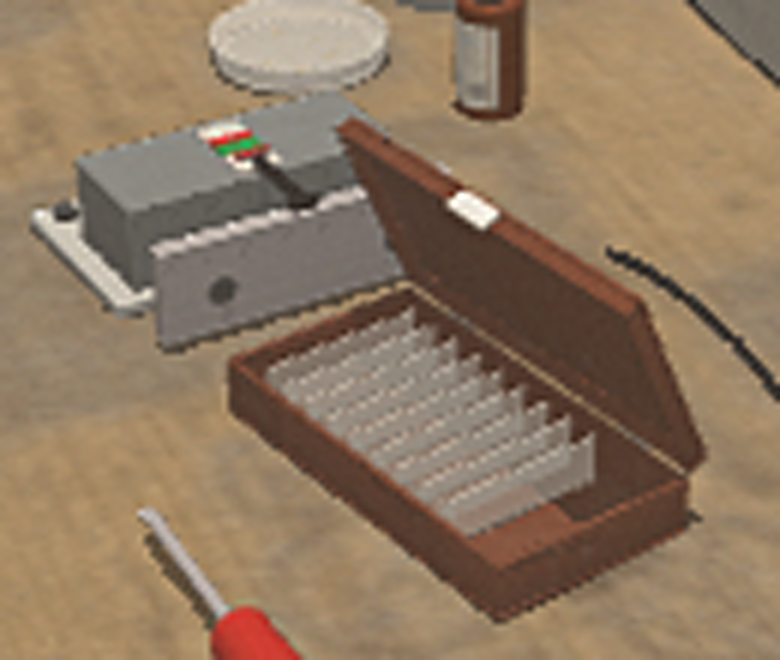

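The top crop shows the tray front edge at (310,297)-(585,290), the lid edge at (298,180)-(590,172), the plate top from (243,78) to (222,292), and the driver handle at (530-662, 412-462). In the scene crop the lid leans over the hinge side, and the plate and box look nearly aligned.

```bash
python3 - <<'E'
from h import *
px,K,E=snap("top"); px2,K2,E2=snap("scene")
T=lambda u,v,z:onz(K,E,130+u/4-.375,140+v/4-.375,z).round(1)
S=lambda u,v,z:onz(K2,E2,170+u/6-.4,130+v/6-.4,z).round(1)
print("tray front top L,R",T(310,299,26),T(585,292,26))
print("scene tray front-left top",S(229,360,26)," front-right top",S(492,575,26),"right-back top",S(688,485,26))
print("scene bottoms FL",S(229,408,0),"FR",S(500,620,0),"BR",S(690,520,0))
print("plate face top ends",T(248,78,50),T(228,295,50), "scene",S(155,258,50),"bottom",S(165,350,4))
print("driver",T(403,410,5),T(530,412,12),T(660,462,12),T(662,430,12))
# lid edge: intersect rays across two views (lid outer corners)
def tri(t,s):
    o1,d1=ray(K,E,130+t[0]/4-.375,140+t[1]/4-.375);o2,d2=ray(K2,E2,170+s[0]/6-.4,130+s[1]/6-.4)
    d1/=np.linalg.norm(d1);d2/=np.linalg.norm(d2)
    A=np.stack([d1,-d2],1);x=np.linalg.lstsq(A,o2-o1,rcond=None)[0]
    return ((o1+d1*x[0]+o2+d2*x[1])/2).round(1),np.linalg.norm(o1+d1*x[0]-o2-d2*x[1]).round(1)
print("catch",tri((445,179),(473,210)))
print("lid edge left",tri((298,180),(345,128))); print("right",tri((590,172),(635,305)))
print("hinge line scene z26",S(412,288,26),S(690,470,26))
E
```

```text
tray front top L,R [471.9  98.   26. ] [472.4 -77.2  26. ]
scene tray front-left top [475.4  95.4  26. ]  front-right top [472.7 -82.6  26. ] right-back top [565.7 -83.   26. ]
scene bottoms FL [476.6  99.7   0. ] FR [479.3 -78.9   0. ] BR [575.8 -74.    0. ]
plate face top ends [611.4 134.6  50. ] [472.8 146.9  50. ] scene [474.  146.7  50. ] bottom [476.1 147.6   4. ]
driver [401.5  40.6   5. ] [398.  -40.5  12. ] [ 364.7 -122.1   12. ] [ 384.7 -124.2   12. ]
catch (array([532.5,   9.4, 114.7]), np.float64(2.2))
lid edge left (array([534.5,  96.8, 111.8]), np.float64(2.5))
right (array([536.6, -78. , 113.6]), np.float64(6.0))
hinge line scene z26 [566.9  96.1  26. ] [572.7 -76.   26. ]
```

```bash
cat >> h.py <<'E'
from scipy.spatial.transform import Rotation as R
def need(p,rpy=None):
    s=r.sense(); R0=R.from_euler('xyz',s["tcp_rot"],degrees=True)
    d=R0.inv().apply(np.array(p,float)-s["tool_pos"])/250
    w=(R0.inv()*R.from_euler('xyz',rpy,degrees=True)).as_rotvec()/np.pi if rpy is not None else np.zeros(3)
    print("t",round(s["time"],2),"tcp",s["tool_pos"].round(1),s["tcp_rot"].round(2),"F",s["ft_force"].round(1),"gap",round(s["finger_gap"],1)); print("shift",d.round(3),"turn",w.round(4)); 
E
python3 - <<'E'
from h import *
need([600,9,150],[180,0,180])
px,K,E=snap("top")
for n,u,v,z in(("bottle top",230,182,100),("bottle base",240,200,0),("dish",516,385,14),("lens",546,298,5),("dish2 bg",178,220,0)): print(n,onz(K,E,u*.64,v*.64,z).round())
E
```

```text
t 0.3 tcp [156.9 578.9 231. ] [-179.96   -0.    164.83] F [-0.5  0.6  0.3] gap 85.7
shift [-2.307 -1.736  0.325] turn [-0.0002 -0.     -0.0843]
bottle top [710. 239. 100.]
bottle base [712. 243.   0.]
dish [ 384. -213.   14.]
lens [ 528. -274.    5.]
dish2 bg [679. 349.   0.]
```

```bash
python3 -m jog '[[-1,-0.75,0,0,0,-0.084],[-1,-0.75,0,0,0,-0.084],[-1,-0.75,0,0,0,-0.084],[-1,-0.75,0,0,0,-0.084],[-1,-0.75,0,0,0,-0.084],[-1,-0.75,0,0,0,-0.084],[-1,-0.75,0,0,0,-0.084]]' 0 20 && python3 -c "
from h import *
need([600,9,150],[180,0,180])"
```

```text
time: 1.05
tool_pos: [351.6, 329.4, 231.5]
tcp_rot: [-179.9, 0.1, 179.7]
ft_force: [-1.0, 1.4, 0.6]
finger_gap: -0.2
t 1.05 tcp [351.6 329.4 231.5] [-1.7995e+02  8.0000e-02  1.7973e+02] F [-1.   1.4  0.6] gap -0.2
shift [-0.999 -1.276  0.329] turn [-0.0003  0.0004 -0.0015]
```

```bash
python3 -m jog '[[-1,-1,0.1,0,0,-0.0015],[-1,-1,0.1,0,0,-0.0015],[-1,-1,0.1,0,0,-0.0015],[-1,-1,0.1,0,0,-0.0015],[-1,-1,0.1,0,0,-0.0015],[-1,-1,0.1,0,0,-0.0015],[-1,-1,0.1,0,0,-0.0015],[-1,-1,0.1,0,0,-0.0015]]' && python3 -c "
from h import *
need([592,9,100],[180,0,180])"
```

```text
time: 1.85
tool_pos: [601.4, 78.5, 204.7]
tcp_rot: [-179.9, -0.0, 180.0]
ft_force: [-0.8, 0.2, 0.0]
finger_gap: 0.0
t 1.85 tcp [601.4  78.5 204.7] [-1.7992e+02 -5.0000e-02  1.7998e+02] F [-0.8  0.2  0. ] gap 0.0
shift [ 0.037 -0.277  0.419] turn [-0.0004 -0.0003 -0.0001]
```

```bash
python3 -m jog '[[0.026,-0.278,0.1,0,0,0],[0.026,-0.278,0.2,0,0,0],[0.026,-0.278,0.46,0,0,0],[0.026,-0.278,0.46,0,0,0],[0.026,-0.278,0.46,0,0,0]]' && python3 -c "
from h import *
need([550,9,88])
crop('scene',170,100,320,240,5,'s2.png')"
```

```text
time: 2.35
tool_pos: [590.0, 14.0, 88.1]
tcp_rot: [180.0, -0.4, -179.8]
ft_force: [-0.6, 0.2, 0.0]
finger_gap: -0.3
t 2.35 tcp [590.   14.   88.1] [ 179.95   -0.39 -179.75] F [-0.6  0.2  0. ] gap -0.3
shift [ 0.16  -0.019  0.001] turn [0. 0. 0.]
```

View pics/s2.png

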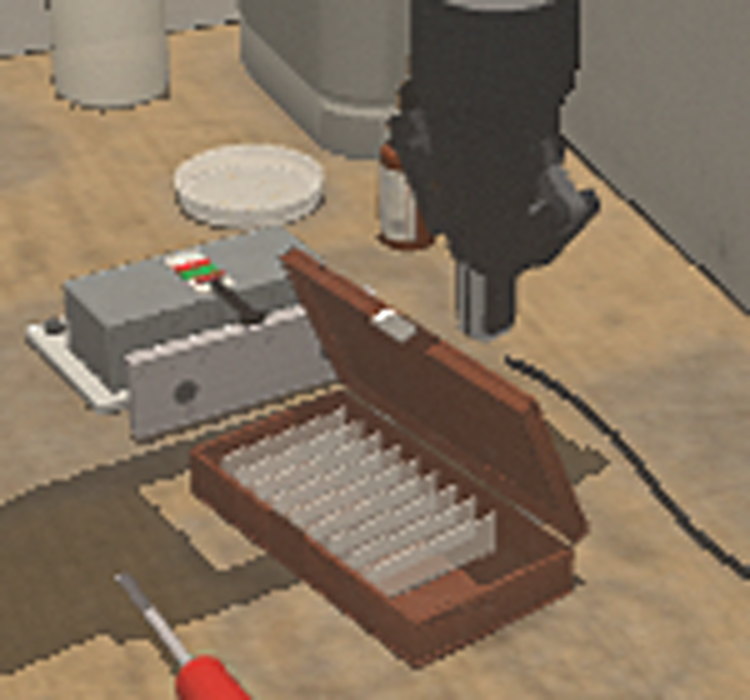

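```bash
python3 -m jog '[[0.1,0,0.004,0,0,0],[0.142,0,0.004,0,0,0],[0.172,0,0.016,0,0,0],[0.204,0,0.032,0,0,0],[0.232,0,0.05,0,0,0],[0.258,0,0.074,0,0,0],[0.28,0,0.1,0,0,0],[0.299,0,0.13,0,0,0],[0.308,0,0.152,0,0,0],[0.316,0,0.172,0,0,0]]' && python3 -c "
from h import *
need([513,9,36])
crop('scene',170,100,320,240,5,'s3.png')"
```

```text
time: 3.4
tool_pos: [512.9, 12.6, 47.2]
tcp_rot: [180.0, -0.1, -179.8]
ft_force: [-1.1, -0.5, 1.8]
finger_gap: 0.3
t 3.4 tcp [512.9  12.6  47.2] [ 1.8000e+02 -8.0000e-02 -1.7979e+02] F [-1.1 -0.5  1.8] gap 0.3
shift [-0.    -0.014  0.045] turn [0. 0. 0.]
```

View pics/s3.png

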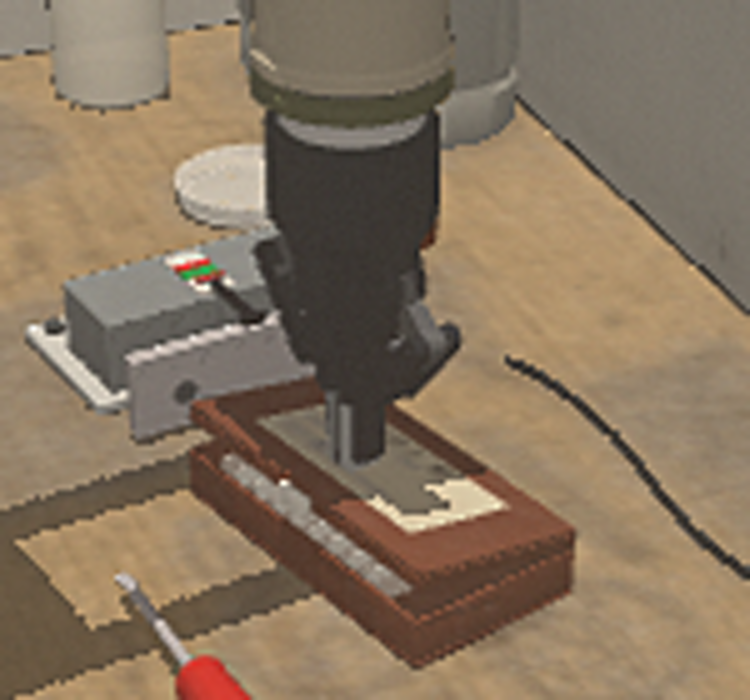

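The fingertips rest on the lid label at (350,450), and the lid is about 10° from shut. The tray has not moved. I'll press it down gently.

```bash
python3 -m jog '[[0,0,0.015,0,0,0],[0,0,0.03,0,0,0],[0,0,0.04,0,0,0],[0,0,0.046,0,0,0],[0,0,0.05,0,0,0],[0,0,0.054,0,0,0]]' && python3 -m jog '[[0,0,0.003,0,0,0],[0,0,0.006,0,0,0],[0,0,0.006,0,0,0]]' 
```

```text
time: 4.05
tool_pos: [513.8, 12.7, 36.0]
tcp_rot: [-180.0, -0.0, -179.8]
ft_force: [-11.9, 0.3, 23.9]
finger_gap: -0.2
time: 4.35
tool_pos: [513.8, 12.7, 35.9]
tcp_rot: [-180.0, -0.0, -179.8]
ft_force: [-17.2, 0.1, 29.4]
finger_gap: -0.0
```

```bash
python3 -m jog '[[0,0,-0.02,0,0,0],[0,0,-0.06,0,0,0],[0,0,-0.2,0,0,0],[0,0,-0.4,0,0,0],[0.24,0,-0.4,0,0,0],[0.44,0,-0.4,0,0,0],[0.44,0,-0.4,0,0,0],[0.44,0,-0.4,0,0,0]]' 1 && python3 -c "
from h import *
need([430,9,100])
crop('scene',170,110,320,250,5,'s4.png')
crop('top',130,140,330,270,4,'t4.png')"
```

```text
time: 5.15
tool_pos: [402.5, 12.3, 133.4]
tcp_rot: [-180.0, 0.1, -179.8]
ft_force: [0.3, -0.1, 0.3]
finger_gap: 85.3
t 5.15 tcp [402.5  12.3 133.4] [-1.8000e+02  5.0000e-02 -1.7979e+02] F [ 0.3 -0.1  0.3] gap 85.3
shift [-0.11  -0.014  0.134] turn [0. 0. 0.]
```

View pics/s4.png

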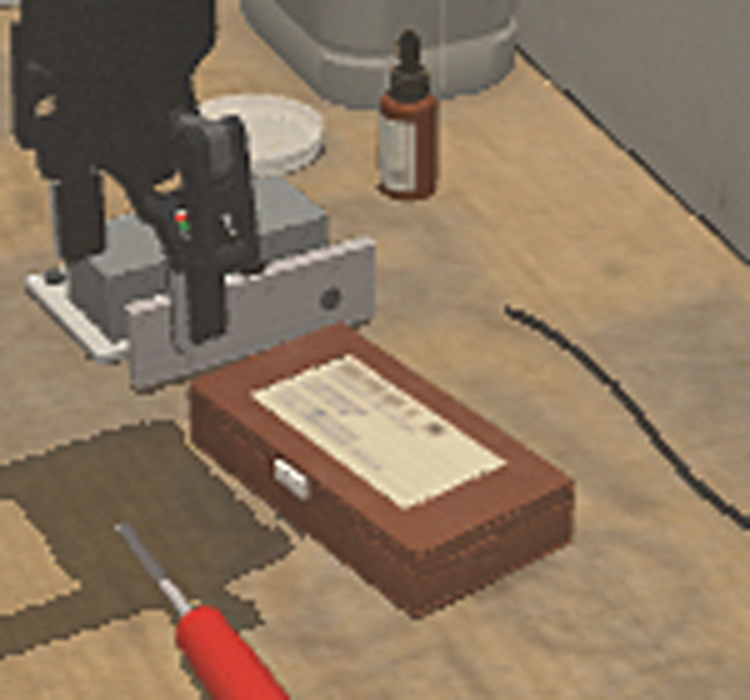

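View pics/t4.png

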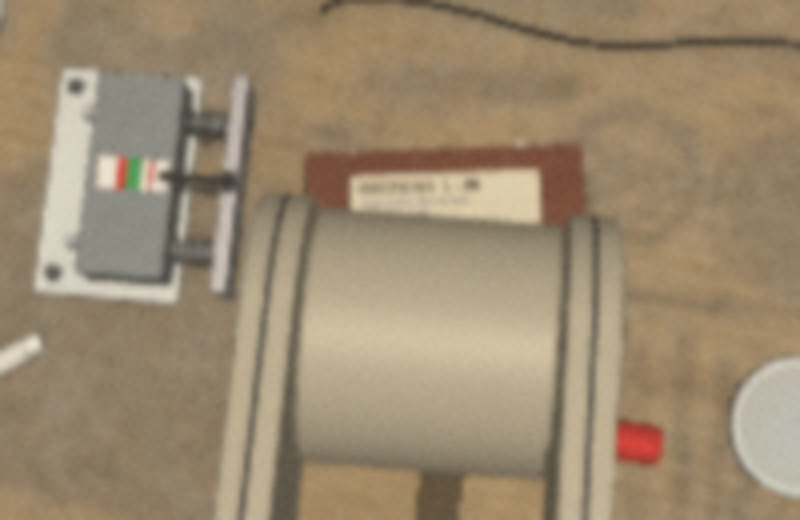

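The lid is shut and nothing has been knocked. In the top crop the back edge runs (305,154)-(583,147). In the scene crop the lid corners are at about (192,385), (417,555), (573,487) and (345,325).

```bash
python3 - <<'E'
from h import *
px,K,E=snap("top"); px2,K2,E2=snap("scene")
T=lambda u,v,z:onz(K,E,130+u/4-.375,140+v/4-.375,z)
hsv=cv2.cvtColor(px2,cv2.COLOR_RGB2HSV)
m=((hsv[...,0]<12)|(hsv[...,0]>172))&(hsv[...,1]>90)&(hsv[...,2]<175)
m=m.astype('uint8')*255; roi=np.zeros_like(m); roi[165:240,205:290]=255; m&=roi
c=max(cv2.findContours(m,0,1)[0],key=cv2.contourArea); h=cv2.convexHull(c); a=cv2.approxPolyDP(h,2.0,True)[:,0]
print(a.tolist())
for p in a:
    print(p, onz(K2,E2,*p,36).round(1), onz(K2,E2,*p,0).round(1))
print("top back edge",T(305,154,36).round(1),T(583,147,36).round(1))
E
```

```text
[[208, 186], [239, 175], [282, 204], [283, 218], [253, 233], [208, 197]]
[208 186] [476.5  95.2  36. ] [506.1 144.1   0. ]
[239 175] [566.1  91.7  36. ] [601.1 140.5   0. ]
[282 204] [568.6 -71.1  36. ] [603.6 -32.1   0. ]
[283 218] [ 535.3 -113.4   36. ] [568.4 -76.9   0. ]
[253 233] [ 451.2 -115.6   36. ] [479.3 -79.1   0. ]
[208 197] [450.5  55.   36. ] [478.5 101.6   0. ]
top back edge [564.   99.8  36. ] [564.7 -78.5  36. ]
```

```bash
python3 - <<'E'
from h import *
px,K,E=snap("top"); px2,K2,E2=snap("scene")
T=lambda u,v,z:onz(K,E,130+u/4-.375,140+v/4-.375,z)
S=lambda u,v,z:onz(K2,E2,170+u/5-.4,110+v/5-.4,z)
for n,a,b in(("plate top cam",T(248,78,50),T(228,295,50)),("foot far edge",T(65,70,5),T(36,291,5)),("foot near",T(200,78,5),T(177,301,5)),("block near",T(184,80,54),T(164,280,54)),("scene plate",S(376,241,50),S(130,312,50)),("scene plate bottom",S(376,313,4),S(136,390,4))):
    d=a-b; print(n,a.round(1),b.round(1),"ang",np.degrees(np.arctan2(-d[1],d[0])).round(1))
need([440,16,4],[180,0,175])
E
```

```text
plate top cam [611.4 134.6  50. ] [472.8 146.9  50. ] ang 5.1
foot far edge [630.5 261.5   5. ] [483.4 277.2   5. ] ang 6.1
foot near [623.1 171.9   5. ] [474.9 185.9   5. ] ang 5.4
block near [610.  174.7  54. ] [482.6 186.1  54. ] ang 5.1
scene plate [615.7 133.9  50. ] [475.9 148.9  50. ] ang 6.1
scene plate bottom [618.  137.4   4. ] [476.3 149.4   4. ] ang 4.8
t 5.45 tcp [404.7  12.2 133.6] [-1.8000e+02  1.0000e-02 -1.7978e+02] F [-0.2 -0.   0.6] gap 85.1
shift [-0.141  0.015  0.518] turn [-0.     0.     0.029]
```

```bash
python3 -m jog '[[-0.14,0.015,0,0,0,0.031],[-0.14,0.015,0.2,0,0,0.031],[-0.14,0.015,0.36,0,0,0.031],[-0.14,0.015,0.46,0,0,0.031],[-0.14,0.015,0.5,0,0,0.031],[-0.14,0.015,0.518,0,0,0.031],[-0.14,0.015,0.518,0,0,0.031]]' 0.75 && python3 -c "
from h import *
need([473,14.5,4],[180,0,174.6])
crop('scene',170,110,320,250,5,'s5.png')"
```

```text
time: 6.15
tool_pos: [439.4, 16.0, 4.2]
tcp_rot: [-180.0, 0.0, 174.6]
ft_force: [0.1, -0.0, -0.1]
finger_gap: 63.9
t 6.15 tcp [439.4  16.    4.2] [-1.8000e+02  2.0000e-02  1.7464e+02] F [ 0.1 -0.  -0.1] gap 63.9
shift [-0.134  0.006  0.001] turn [-0.      0.0001  0.0002]
```

View pics/s5.png

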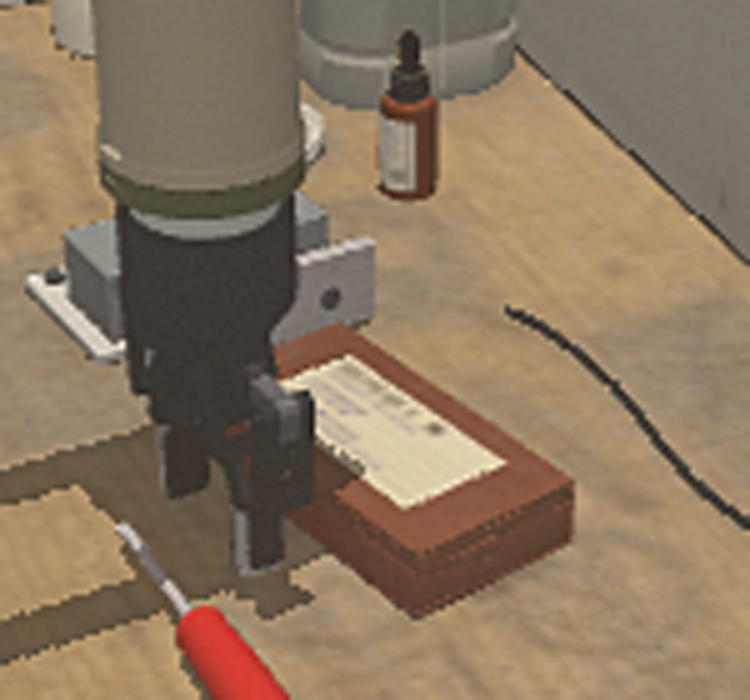

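The fingers are down at (185,490) and (262,565), either side of the catch and clear of the driver. I'll push the front face slowly.

```bash
python3 -m jog '[[-0.03,0.003,0,0,0,0],[-0.06,0.006,0,0,0,0],[-0.075,0.006,0,0,0,0],[-0.09,0.006,0,0,0,0],[-0.1,0.006,0,0,0,0],[-0.11,0.006,0,0,0,0],[-0.12,0.006,0,0,0,0],[-0.13,0.006,0,0,0,0],[-0.134,0.006,0,0,0,0],[-0.134,0.006,0,0,0,0]]' && python3 -c "
from h import *
need([473,14.5,4],[180,0,174.6])
crop('scene',170,110,320,250,5,'s6.png')
crop('top',130,140,330,270,4,'t6.png')"
```

```text
time: 7.2
tool_pos: [471.8, 14.8, 3.6]
tcp_rot: [180.0, -0.1, 174.6]
ft_force: [-3.8, 2.7, 2.4]
finger_gap: 64.1
t 7.2 tcp [471.8  14.8   3.6] [ 1.7998e+02 -7.0000e-02  1.7465e+02] F [-3.8  2.7  2.4] gap 64.1
shift [-0.005 -0.001 -0.002] turn [ 0.0001 -0.0004  0.0003]
```

View pics/s6.png

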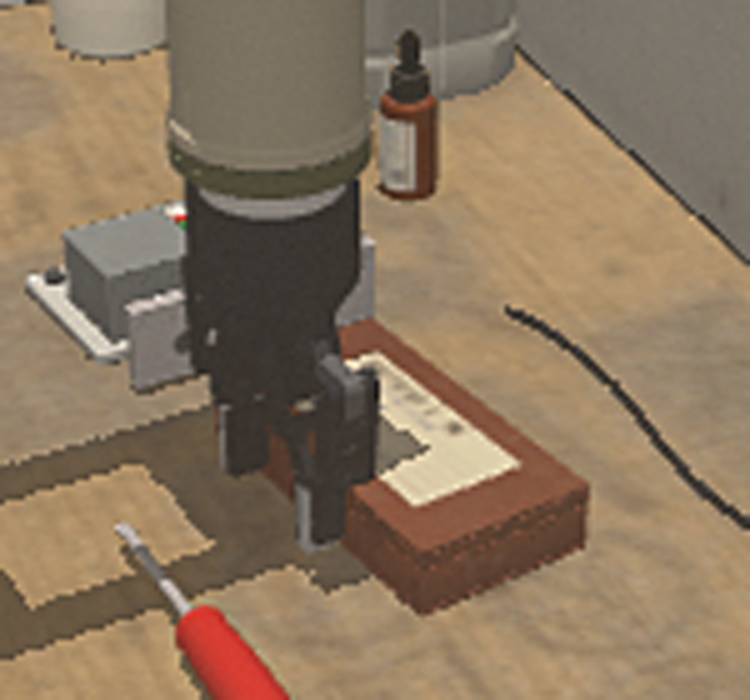

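View pics/t6.png

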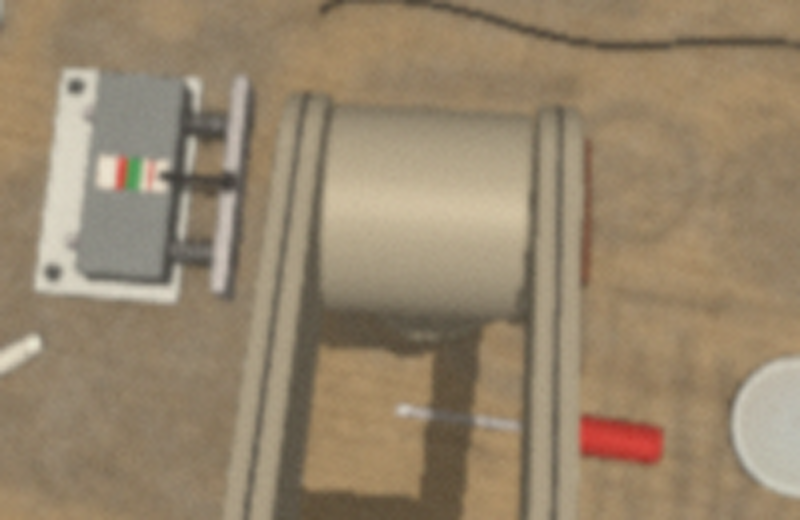

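```bash
python3 -m jog '[[0.08,0,0,0,0,0],[0.13,0,0,0,0,0],[0.13,0,-0.2,0,0,0],[0.13,0,-0.4,0,0,0.05],[0.13,0,-0.5,0,0,0.1],[0.1,-0.2,-0.5,0,0,0.15],[0.05,-0.4,-0.5,0,0,0.2],[0,-0.6,-0.5,0,0,0.25],[-0.1,-0.6,-0.5,0,0,0.3],[-0.1,-0.6,-0.5,0,0,0.35]]' 0.6 && python3 -c "
from h import *
need([518.6,-116,130],[180,0,84.6])"
```

```text
time: 8.3
tool_pos: [485.2, -140.3, 129.2]
tcp_rot: [179.9, 0.1, 113.9]
ft_force: [-1.3, 0.3, -0.2]
finger_gap: 51.2
t 8.3 tcp [ 485.2 -140.3  129.2] [1.7990e+02 1.4000e-01 1.1389e+02] F [-1.3  0.3 -0.2] gap 51.2
shift [ 0.035  0.161 -0.003] turn [0.0008 0.0006 0.1627]
```

```bash
python3 -m jog '[[0.02,0.16,0,0,0,0.05],[0.02,0.16,0,0,0,0.1],[0.02,0.16,0,0,0,0.15],[0.02,0.16,0,0,0,0.1627],[0.02,0.16,0,0,0,0.1627]]' && python3 -c "
from h import *
need([518.6,-116,10],[180,0,84.6])
crop('scene',170,110,320,250,5,'s7.png')
crop('top',130,140,330,270,4,'t7.png')"
```

```text
time: 8.8
tool_pos: [517.9, -116.5, 128.9]
tcp_rot: [179.9, 0.0, 85.1]
ft_force: [-0.1, 0.1, 0.1]
finger_gap: 51.0
t 8.8 tcp [ 517.9 -116.5  128.9] [1.7994e+02 4.0000e-02 8.5130e+01] F [-0.1  0.1  0.1] gap 51.0
shift [0.002 0.002 0.476] turn [0.0003 0.0002 0.003 ]
```

View pics/s7.png

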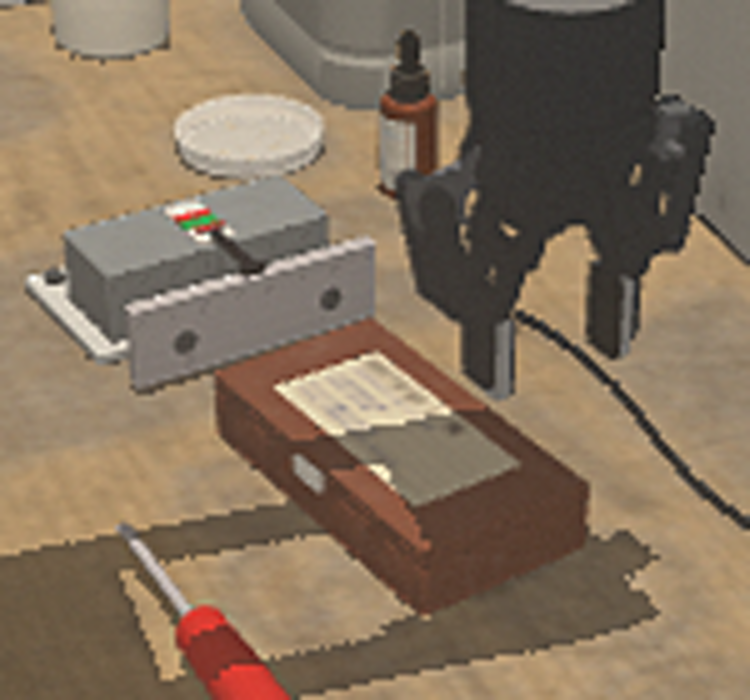

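View pics/t7.png

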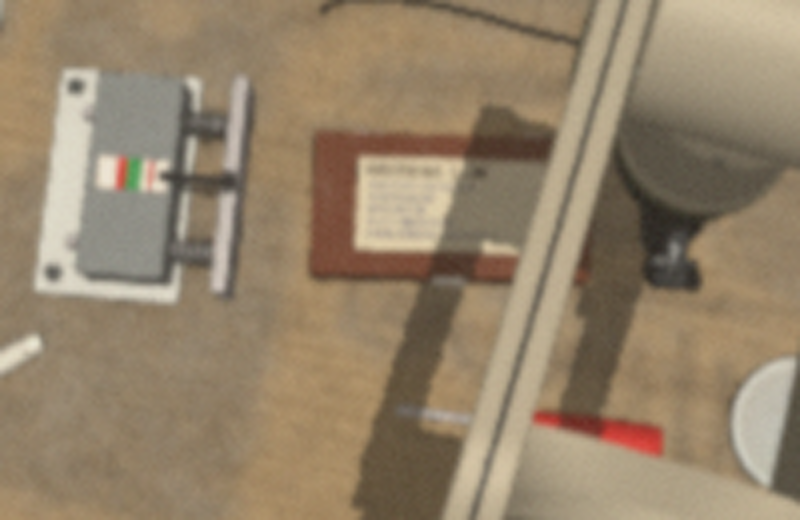

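```bash
python3 - <<'E'
from h import *
px,K,E=snap("top"); px2,K2,E2=snap("scene")
T=lambda u,v,z:onz(K,E,130+u/4-.375,140+v/4-.375,z)
S=lambda u,v,z:onz(K2,E2,170+u/5-.4,110+v/5-.4,z)
print("scene FL",S(217,374,36).round(1),"FR",S(430,553,36).round(1),"BR",S(588,487,36).round(1),"BL",S(372,320,36).round(1),"FR0",S(430,612,0).round(1),"FL0",S(217,432,0).round(1),"BR0",S(586,545,0).round(1))
print("top BL",T(315,132,36).round(1),"B2",T(550,138,36).round(1),"FL",T(312,275,36).round(1),"F2",T(590,283,36).round(1))
# label in top view: bright cream mask minAreaRect unaffected part; edges left
# red-brown mask rectangles: fit line to the back edge and front edge, columns clear of arm
hsv=cv2.cvtColor(px,cv2.COLOR_RGB2HSV)
m=(((hsv[...,0]<9)|(hsv[...,0]>170))&(hsv[...,1]>100)).astype('uint8')
back=[];front=[]
for c in range(213,262):
    rows=np.where(m[165:217,c])[0]+165
    if len(rows): back.append((c,rows.min()-.5)); front.append((c,rows.max()+.5))
for n,l,z in(("back",back,36),("front",front,0)):
    l=np.array(l); p=np.polyfit(l[:,0],l[:,1],1); res=l[:,1]-np.polyval(p,l[:,0]); l=l[abs(res)<1.2]; p=np.polyfit(l[:,0],l[:,1],1)
    a=onz(K,E,213,np.polyval(p,213),z);b=onz(K,E,260,np.polyval(p,260),z);d=a-b
    print(n,p,len(l),a.round(1),b.round(1),"box yaw",np.degrees(np.arctan2(-d[0],d[1])).round(2))
E
```

```text
scene FL [490.  94.  36.] FR [482.9 -83.5  36. ] BR [570.1 -87.3  36. ] BL [580.2  89.7  36. ] FR0 [486.  -79.8   0. ] FL0 [490.7  97.8   0. ] BR0 [573.8 -84.    0. ]
top BL [578.3  93.3  36. ] B2 [571.  -57.5  36. ] FL [486.   95.8  36. ] F2 [476.9 -79.9  36. ]
back [ 0.43544601 92.75      ] 1 [544.4  81.7  36. ] [489.1 -36.9  36. ] box yaw -25.0<stdin>:16: RankWarning: Polyfit may be poorly conditioned
Traceback (most recent call last):
TypeError: expected non-empty vector for x
```

The top crop shows the box back-left corner at (315,132) and front edge (312,275)-(590,283), and both cameras give box yaw near -2.8° against about -5.4° for the fence. The box is centred on the fence to within about 2 mm. A two-finger push on the near end will turn it the rest of the way, so I'm going down behind it.

```bash
python3 -m jog '[[0.002,0.007,0.15,0,0,0.003],[0.002,0.007,0.3,0,0,0.003],[0.002,0.007,0.42,0,0,0.003],[0.002,0.007,0.47,0,0,0.003],[0.002,0.007,0.49,0,0,0.003],[0.002,0.007,0.49,0,0,0.003]]' && python3 -c "
from h import *
need([524.4,-66,6],[180,0,84.6])"
```

```text
time: 9.6
tool_pos: [519.6, -115.9, 6.8]
tcp_rot: [180.0, 0.0, 84.7]
ft_force: [0.0, -0.8, 0.9]
finger_gap: 50.9
t 9.6 tcp [ 519.6 -115.9    6.8] [1.7998e+02 1.0000e-02 8.4670e+01] F [ 0.  -0.8  0.9] gap 50.9
shift [0.2   0.001 0.003] turn [0.0001 0.     0.0004]
```

```bash
python3 -m jog '[[0.03,0,0,0,0,0],[0.06,0,0,0,0,0],[0.08,0,0,0,0,0],[0.1,0,0,0,0,0],[0.115,0,0,0,0,0],[0.13,0,0,0,0,0],[0.145,0,0,0,0,0],[0.16,0,0,0,0,0],[0.17,0,0,0,0,0],[0.17,0,0,0,0,0]]' && python3 -c "
from h import *
need([524.4,-47,6],[180,0,84.6])
crop('scene',170,110,320,250,5,'s8.png')
crop('top',130,140,330,270,4,'t8.png')"
```

```text
time: 10.6
tool_pos: [524.3, -73.7, 7.4]
tcp_rot: [179.9, 0.1, 84.7]
ft_force: [-0.7, -3.4, 2.9]
finger_gap: 51.4
t 10.6 tcp [524.3 -73.7   7.4] [1.7987e+02 6.0000e-02 8.4680e+01] F [-0.7 -3.4  2.9] gap 51.4
shift [ 0.106 -0.009  0.006] turn [0.0007 0.0004 0.0004]
```

View pics/s8.png

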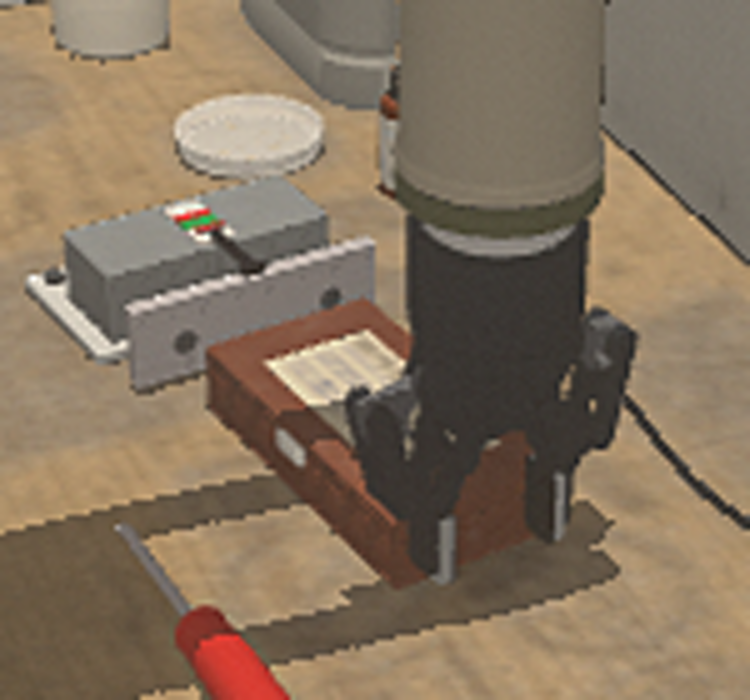

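View pics/t8.png

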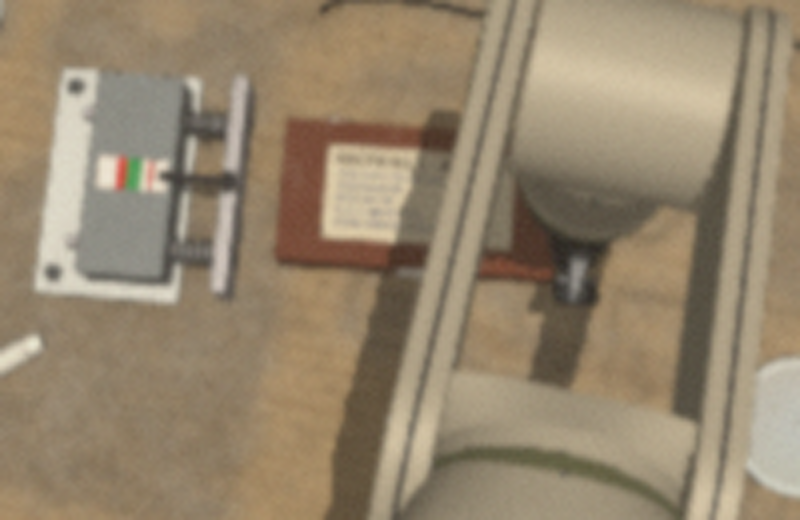

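The near end is now seated on both fingers, at (430,560) and (548,525). In the top crop the far edge (290,120)-(278,262) is parallel to the plate.

```bash
python3 - <<'E'
from h import *
px,K,E=snap("top"); px2,K2,E2=snap("scene")
T=lambda u,v,z:onz(K,E,130+u/4-.375,140+v/4-.375,z)
S=lambda u,v,z:onz(K2,E2,170+u/5-.4,110+v/5-.4,z)
n=np.array([np.sin(np.radians(5.4)),np.cos(np.radians(5.4)),0]);l=np.array([n[1],-n[0],0])
for nm,a,b,pc in(("top",T(290,120,36),T(278,260,36),(T(248,78,50)+T(228,295,50))/2),("scene",S(368,301,36),S(208,352,36),(S(376,241,50)+S(130,312,50))/2)):
    d=a-b;print(nm,a.round(1),b.round(1),"ang",np.degrees(np.arctan2(-d[1],d[0])).round(1),"lat",((a+b)/2-pc)@l,"gap",(pc-(a+b)/2)@n)
E
```

```text
top [586.5 109.3  36. ] [496.  117.2  36. ] ang 5.0 lat 1.7099089145748563 gap 27.463264747650378
scene [589.8 106.1  36. ] [497.7 113.6  36. ] ang 4.7 lat 0.9594154675446669 gap 31.59860614395162
```

```bash
python3 -m jog '[[0.015,0,0,0,0,0],[0.03,0,0,0,0,0],[0.045,0,0,0,0,0],[0.06,0,0,0,0,0],[0.075,0,0,0,0,0],[0.085,0,0,0,0,0],[0.095,0,0,0,0,0],[0.1,0,0,0,0,0],[0.1,0,0,0,0,0]]' && python3 -m jog '[[0.01,0,0,0,0,0],[0.02,0,0,0,0,0],[0.02,0,0,0,0,0]]' && python3 -m jog '[[0.008,0,0,0,0,0],[0.016,0,0,0,0,0],[0.016,0,0,0,0,0]]' && python3 -c "
from h import *
need([524.4,-47,6],[180,0,84.6])
crop('scene',170,110,320,250,5,'s9.png')
crop('top',130,140,230,230,7,'t9.png')"
```

```text
time: 11.7
tool_pos: [525.9, -49.0, 6.8]
tcp_rot: [180.0, 0.0, 84.7]
ft_force: [0.0, -5.5, 4.0]
finger_gap: 51.0
time: 12.0
tool_pos: [526.2, -44.3, 6.7]
tcp_rot: [180.0, 0.1, 84.6]
ft_force: [-1.1, -7.5, 4.4]
finger_gap: 51.3
time: 12.3
tool_pos: [526.5, -41.0, 6.7]
tcp_rot: [180.0, 0.1, 84.6]
ft_force: [-1.6, -11.1, 5.5]
finger_gap: 51.4
t 12.3 tcp [526.5 -41.    6.7] [1.7998e+02 1.2000e-01 8.4630e+01] F [ -1.6 -11.1   5.5] gap 51.4
shift [-0.025 -0.006  0.003] turn [0.0001 0.0007 0.0002]
```

View pics/s9.png

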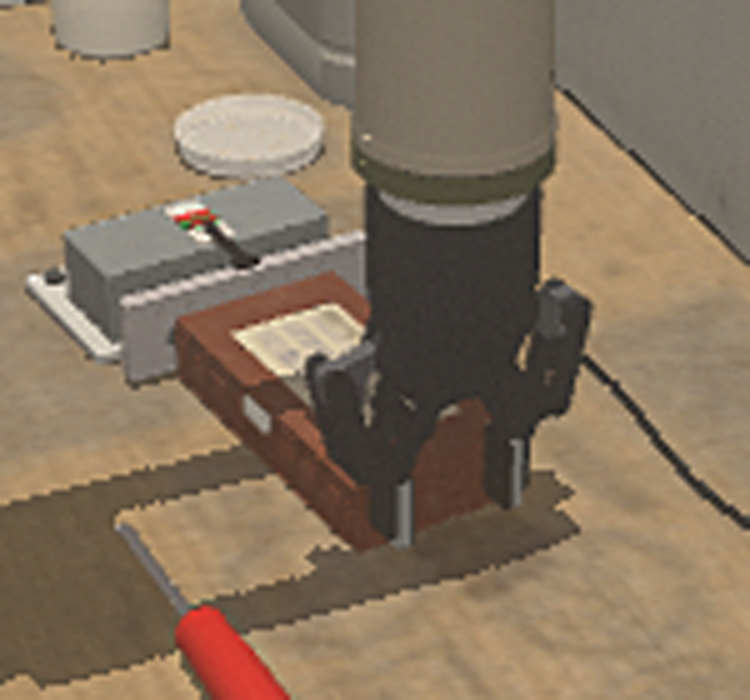

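View pics/t9.png

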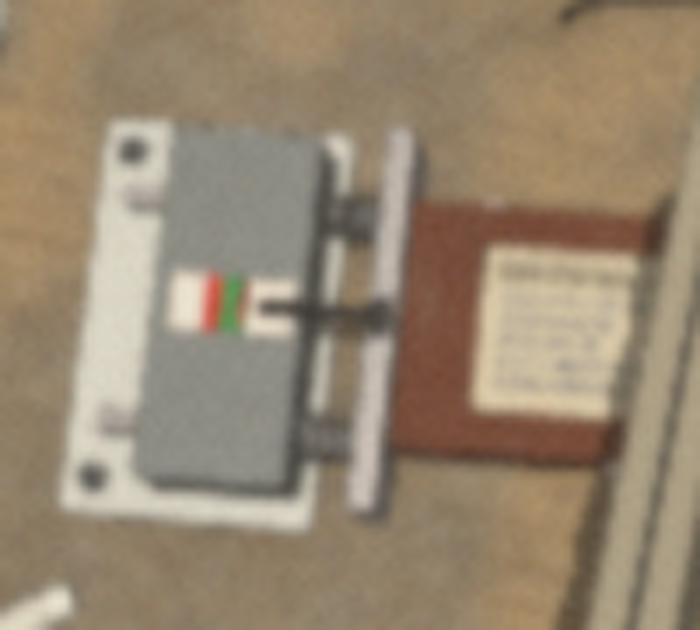

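The box is flat on the plate and squarely set, and the plate has moved back. I'll zoom in on the scale to read the pointer.

```bash
python3 - <<'E'
from h import *
px,K,E=snap("top"); px2,K2,E2=snap("scene")
a=cv2.resize(px[172:198,148:188,::-1],None,fx=18,fy=18,interpolation=cv2.INTER_NEAREST)
b=cv2.resize(px2[145:168,195:235,::-1],None,fx=18,fy=18,interpolation=cv2.INTER_NEAREST)
cv2.imwrite("pics/z9.png",cv2.resize(np.vstack([a,b]),(600,600*(a.shape[0]+b.shape[0])//a.shape[1]//1),interpolation=cv2.INTER_AREA)[:600] if 0 else np.hstack([a,b])[:600,:][:, :] if 0 else cv2.resize(np.vstack([a,b]),(490,600),interpolation=cv2.INTER_AREA))
E
```

```text
(no output)
```

View pics/z9.png

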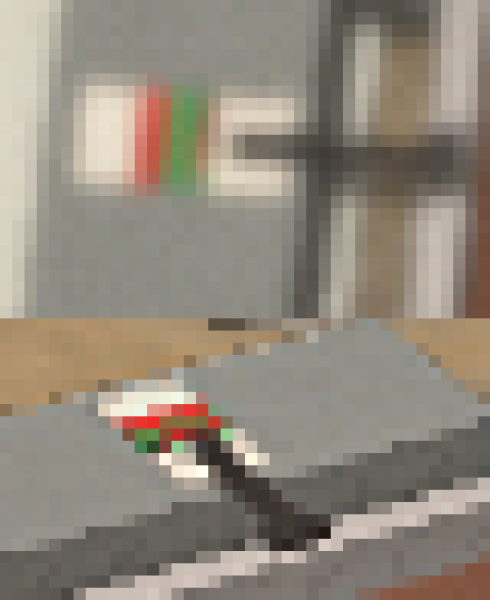

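```bash
cat > pl.py <<'E'
from h import *
def disp():
    px,K,E=snap("top"); a=cv2.imread("pics/t1.png"); b=cv2.resize(px[140:270,130:330,::-1],None,fx=4,fy=4,interpolation=cv2.INTER_CUBIC)
    out=[]
    for (x0,y0,x1,y1) in((208,265,236,305),(224,68,256,102),(222,150,248,205)):
        t=a[y0:y1,x0:x1]; w=b[y0-12:y1+12,x0-50:x1+12]; s=cv2.matchTemplate(w,t,cv2.TM_CCOEFF_NORMED); _,v,_,p=cv2.minMaxLoc(s)
        q=lambda f0,f1,f2:(f0-f2)/(2*(f0-2*f1+f2)) if f0-2*f1+f2 else 0
        i,j=p; dx=i+(q(s[j,i-1],s[j,i],s[j,i+1]) if 0<i<s.shape[1]-1 else 0); dy=j+(q(s[j-1,i],s[j,i],s[j+1,i]) if 0<j<s.shape[0]-1 else 0)
        c=lambda u,v:onz(K,E,130+u/4-.375,140+v/4-.375,50)
        m=((x0+x1)/2,(y0+y1)/2); d=c(m[0]+dx-50,m[1]+dy-12)-c(*m); out.append((d.round(1)[:2].tolist(),round(float(v),2)))
    print(out)
disp()
E
python3 pl.py
```

```text
[([0.8, 7.3], 0.99), ([2.2, 7.3], 0.98), ([0.4, 7.4], 0.96)]
```

Both plate ends have moved 7.3 mm, so the contact is square. I'm adding about 3.7 mm to reach mid-band.

```bash
python3 -m jog '[[0.005,0,0,0,0,0],[0.01,0,0,0,0,0],[0.015,0,0,0,0,0],[0.015,0,0,0,0,0],[0.015,0,0,0,0,0]]' && python3 pl.py && python3 - <<'E'
from h import *
need([524.4,-47,6],[180,0,84.6])
px,K,E=crop('top',130,140,230,230,7,'t10.png')
px2,K2,E2=crop('scene',170,110,320,250,5,'s10.png')
E
```

```text
time: 13.05
tool_pos: [526.7, -37.9, 6.7]
tcp_rot: [180.0, 0.2, 84.6]
ft_force: [-2.8, -13.9, 5.6]
finger_gap: 51.2
[([1.0, 10.4], 0.99), ([2.8, 10.2], 0.99), ([1.2, 10.4], 0.95)]
t 13.1 tcp [526.8 -37.9   6.7] [1.7998e+02 1.7000e-01 8.4620e+01] F [ -2.9 -13.4   5.1] gap 51.2
shift [-0.037 -0.006  0.003] turn [0.0001 0.0009 0.0001]
```

View pics/t10.png

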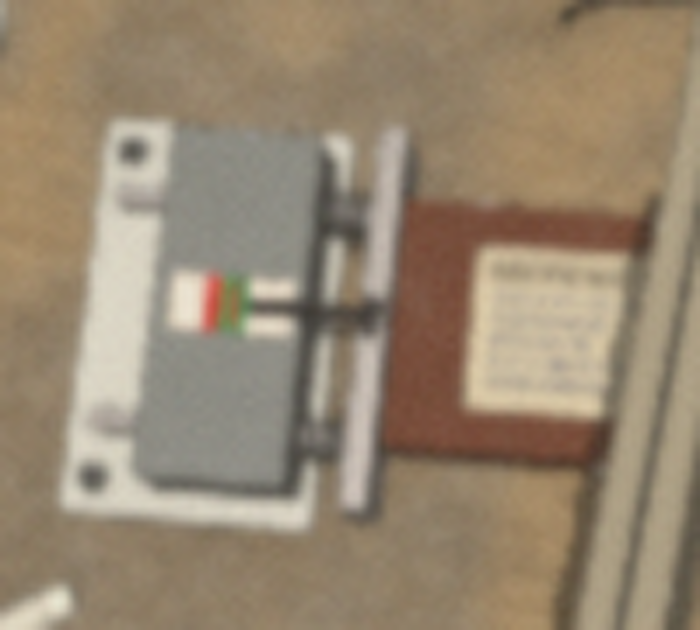

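View pics/s10.png

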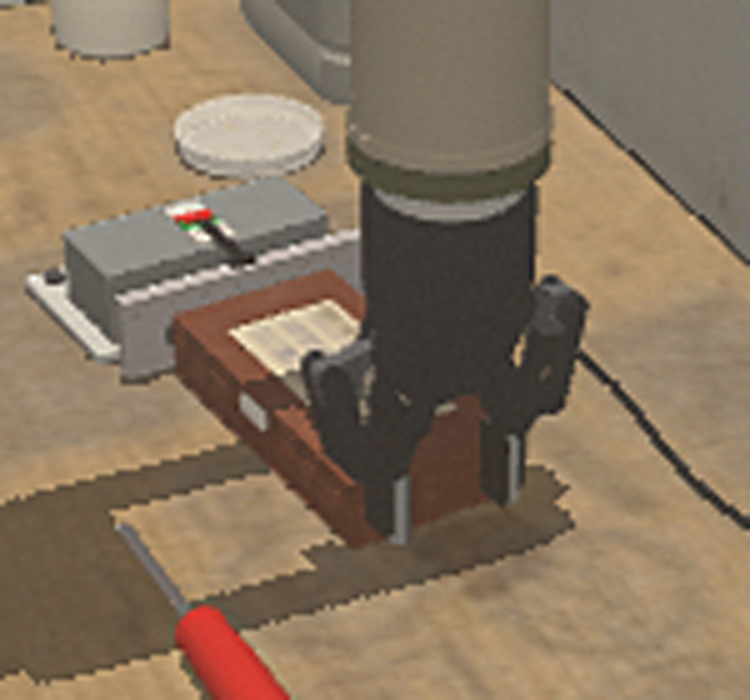

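The red pointer bar sits in the middle of the green band at (230,305) in the top crop. The box is square and centred, with the lid shut and the driver untouched. I'll hold still to check it's steady.

```bash
python3 -m jog '[[0.001,0,0,0,0,0],[0.001,0,0,0,0,0],[0.001,0,0,0,0,0],[0.001,0,0,0,0,0],[0.001,0,0,0,0,0],[0.001,0,0,0,0,0],[0.001,0,0,0,0,0],[0.001,0,0,0,0,0],[0.001,0,0,0,0,0],[0.001,0,0,0,0,0]]' && python3 pl.py && python3 - <<'E'
from h import *
a=cv2.imread("pics/top0.png"); s=r.snapshot("top"); cv2.imwrite("pics/t11.png",cv2.resize(s["pixels"][:,:,::-1],(800,600),interpolation=cv2.INTER_CUBIC))
s=r.snapshot("scene"); cv2.imwrite("pics/s11.png",cv2.resize(s["pixels"][:,:,::-1],(800,600),interpolation=cv2.INTER_CUBIC))
E
```

```text
time: 14.2
tool_pos: [526.7, -37.9, 6.7]
tcp_rot: [180.0, 0.2, 84.6]
ft_force: [-2.3, -14.2, 5.4]
finger_gap: 51.2
[([1.1, 10.4], 0.99), ([2.7, 10.2], 0.99), ([1.3, 10.4], 0.95)]
```

View pics/s11.png

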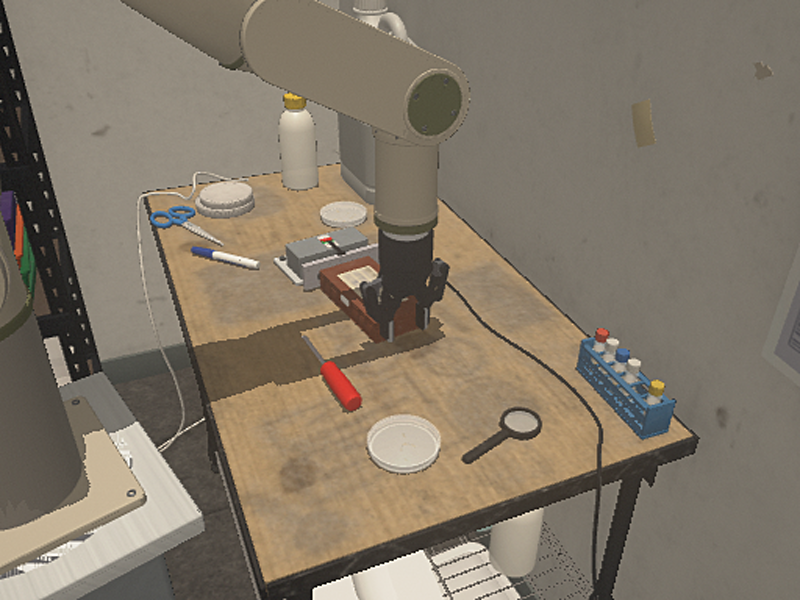

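The driver at (340,385), dish at (403,443) and lens at (510,430) are where they started. The arm hides the bottle in this view, but it was never near it. The plate reading is unchanged after the hold.

```bash
python3 -c "
from bench import r
print(r.hand_in())"
```

```text
the job is handed in; nothing more can be done
None
```

The lid is shut and the box is pressed against the fence with the pointer in the middle of the green band. I handed the job in at about 14 s, with the arm still holding the pressure.

- **Lid:** I closed it with the shut fingertips and pressed it down with about 29 N, before the box touched the fence. The tip stopped at 36 mm, the height of the shut box.
- **Alignment:** a push on the front, with one finger either side of the catch, got the box to only about 2.8° of the fence's 5.4°. The two-finger push on the near end turned it the rest of the way.
- **Pressure:** both ends of the plate moved back together by 10.2–10.4 mm, with no change over a 1 s hold. The wrist read about 14 N along the push, which fits roughly 8.3 N of spring plus table and finger friction. That is more than the 3.4 N I saw while the box slid freely would explain, so the reading in the images is the one to trust.
- **Centring:** the two cameras put the box 1 to 2 mm off the plate's centre just before contact.
- **Other items:** the screwdriver, dish and lens are in their original places in the last picture. The arm hid the bottle in that picture, but it stood unmoved earlier and nothing went near it afterwards.

None of the checks failed.

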